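Drop the rejected bricks into the scrap hopper

ROBOT

A 6-joint arm with a two-finger parallel gripper is mounted at the origin on the work surface. World frame = base frame: x ahead of the robot, y to its left, z up, the work surface at z = 0. Lengths are in m, angles in rad, forces in N, time in s.
With the tool pointing down it reaches from about 0.3 to 0.775 m from the base axis. Payload 14.6 kg.
Tool frame: the origin (TCP) lies between the finger pads; the fingertips stand 17 mm ahead of it and the grasp point (between the pads) lies 2 mm behind it (arm.tip_reach is the distance from the TCP to the fingertips, in m); z points along the fingers, x is the direction in which the jaws open and shut, and the axes are right-handed (so a half turn about z gives the same grasp; the last joint's range is limited). The gripper opens to 94 mm and grips with 3 to 60 N. Pads are 16 mm wide; open, the fingers measure 119 mm over their backs; the gripper's body (75 mm by 177 mm) begins 78 mm behind the grasp point.
Start: joints at [1.185, 0.3, 1.521, -0, 1.321, -0.067], TCP at [0.172, 0.522, 0.222] pointing down, gripper open.
Joint ranges: [-3.03, 3.03], [-0.79, 2.21], [0.23, 2.52], [-1.04, 4.18], [0, 3.07], [-2.55, 2.55]. Speed limits (rad/s): [2.22, 2.22, 2.57, 3.14, 3.14, 3.14].

INTERFACE

Orientations are given as a 3x3 rotation matrix whose columns are the frame's x, y, z axes.
In Python, from bench import arm gives the robot as it stands.
- The arm moves only by the tool apply_moves, never from a script. Its argument "motion" is text: rows parted by semicolons, each of 6 numbers parted by spaces: the shift along the tool's x, y, z in mm, then the turn, a rotation vector about the tool's x, y, z in degrees. In form: tx ty tz ax ay az; .... A call has 1 to 12 rows; each row shifts and turns the commanded pose from where the row before left it, along the tool's axes as they then stand; what a row does not reach is not made up. A row lasts 1/10 s, in which the tool goes at most 50 mm and 8.59 degrees, less where a joint would pass 70% of its speed; a pose out of reach is approached as far as the arm can. A call is refused whole if a number of a shift passes 50 or a number of a turn 8.59, either way. A call with a gripper value outside its range is refused whole. "grip" is the gripper's target within -1 to 1 (fully open at 1, half-way at 0, shut at -1), set as the call begins (left out, the last holds). The fingers move at their own pace and stop on an object; "squeeze" is the grip in N (left out, the last holds). Time passes only in rows, so rows that do not move let the fingers close. It gives the time, the measured TCP pose, the force and the opening at its end, in the units of the state.
- arm.get_state(): the state, without advancing time (a new reading comes with each control period).
- arm.camera(name): name is "scene" or "top" or "wrist"; returns the picture (400x640x3 uint8, red, green, blue); there is no depth.
- arm.camera_model(name): a dict with "fx", "fy", "cx", "cy" (pixels), "D" ([k1, k2, p1, p2, k3] as OpenCV has them; the pictures are not rectified), "extrinsics" (4x4, takes a point from camera to world coordinates); the wrist camera has in their place "T_tool_cam" (4x4, takes a point from camera to tool coordinates, whose origin is the TCP and whose axes are the tool frame's). Camera axes: x right, y up, looking along -z (the intrinsics and any distortion apply to the point x, -y, -z); pixel columns grow to the right and rows downward; lengths in m; the calibration is good to about 2 mm. A picture is of the moment at which its call begins: read the wrist's pose just before it. camera_model takes no time and is no camera call.
- arm.sign_off(): hands the job in, once; it reports no verdict.
The state is a dict: "t": time; "joint_positions": joint angles; "qd": joint speeds; "tau": joint torques, N m; "tool_pos": TCP position; "ee_rot": TCP orientation; "contact_force": force on the tool from outside, world axes, zero at the start; "torque": the same for the moment, N m; "grip_width": finger opening in m.
Only numpy, scipy, OpenCV 4.12 (cv2) and the standard library are available. Lean on these libraries where they do the work, as an engineer would, in place of code of your own. Each camera call takes 0.05 s, during which the arm holds its last target.

TASK

Get the two rejected bricks (red cross on top, a corner broken off) into the scrap hopper: slide them onto its yellow sprung flap, hold the flap open with the red lever until both have dropped through, then let it spring fully shut. Leave the sound brick lying where it is on the deck and disturb nothing else on the table.

Things in the scene. Friction and masses are not known exactly. Their poses are not given: they have to be found in the camera images.
- hopper: Green steel scrap box fixed to the table. Origin on the table; x points from the robot side to the far side, y to the lever end, z up. All mm below are in this frame. Outside x = -110 to 140, y = -196 to 196. A flat steel deck at z = 200 spans x = -110 to 30, then the flap. Side walls rise 12 above the deck; no rim on the robot side. Hollow bin below, 8 mm floor, cannot be seen into.
- slot (a point): Centre of the slot at deck height (x = 76, y = 0, z = 200 in the hopper's frame). The shut yellow flap covers it from x = 32 to 121, y = -183 to 183, its top 1 mm below the deck. The green far wall beyond it (inner face at x = 128) rises 20 mm above the deck.
- flap (a joint): Angle of the yellow flap in rad: 0 shut and level, up to 1.15 (stop) as its far edge swings down. Hinge line along y at x = 30, z = 196 mm, next to the deck: bricks slide off away from the robot, surely from 1.0 rad. A spring keeps it shut even under two bricks (0.7 N m shut, 1.15 open: 9 to 15 N on the lever) and shuts it when let go.
- lever_bar (a point): Centre of the red bar, 14 mm thick, from y = 204 to 260, on the end of the lever outside the hopper's +y end. The lever is one piece with the flap: 80 mm from hinge line to bar axis, pointing to +x and 0.70 rad upward when shut (bar at x = 91, z = 248). Pressed down, it turns with the flap about the hinge line: at flap 1.05 it points 0.35 rad below level.
- reject_a: Rejected grey concrete brick, 50 mm (x) by 90 mm (y) by 28 mm high, about 0.26 kg, red painted cross on top and one corner (+x +y, 18 by 28 mm) broken off. Lies on the deck. Origin: centre of the underside of its full outline; z up, its 90 mm side roughly along the hopper's y.
- reject_b: Second rejected brick, same as reject_a.
- sound_brick: Sound grey concrete brick, 50 by 90 by 28 mm, whole, no mark; origin at the centre of its underside. Lies on the deck in line with the rejects (the three lie side by side along the hopper's y, some 125 mm apart, in any order).
- drill: Cordless drill standing on its battery on the table to the right of the hopper; blue and black, about 230 by 75 mm, 195 mm high; origin at the centre of its underside. Bystander.
- screw_case: Pink screw case lying on the table to the left of the hopper, 140 by 200 by 45 mm; origin at the centre of its underside. Bystander.
Not all that is in view belongs to the job. What is shaped like the reject_b but blue is not meant.

How it is judged:
On the way:
1. the flap is held open (past 0.4 rad) (value of joint flap above 0.4 rad), for 0.2 s.
At the end, for the whole second after the job is handed in: Both marked bricks lie at rest inside the hopper under the flap (origin below 130 mm over the hopper's foot and within its walls), the flap is shut (under 0.06 rad), the sound brick is on the deck within 25 mm of its starting place, and drill and screw case are within 30 mm of theirs (x of reject_a in the frame of hopper between -0.12 and 0.14 m and y of reject_a in the frame of hopper between -0.2 and 0.2 m and z of reject_a in the frame of hopper between -0.01 and 0.13 m and linear speed of each of reject_a, reject_b below 0.02 m/s and x of reject_b in the frame of hopper between -0.12 and 0.14 m and y of reject_b in the frame of hopper between -0.2 and 0.2 m and z of reject_b in the frame of hopper between -0.01 and 0.13 m and value of joint flap below 0.06 rad and distance of sound_brick from where it was at the start of the episode below 0.025 m and distance of each of drill, screw_case from where it was at the start of the episode below 0.03 m); the robot touches nothing.
It fails at once if the sound brick is moved more than 25 mm (distance of sound_brick from where it was at the start of the episode above 0.025 m).
It fails at once if the drill or the screw case is moved more than 30 mm (distance of any of drill, screw_case from where it was at the start of the episode above 0.03 m).
It also fails if it takes over 56 s, if anything falls off the work surface, if the arm or the gripper's body presses on something with over 40 N, if the wrist force passes 120 N, or if a joint passes its speed limit or range.

## Working session

There is one attempt and no reset: what is moved stays moved. The work goes in short steps, Python scripts to look and compute and a tool call to move; the robot and the scene stay as the last step left them, time stands still between calls to the robot, and variables do not carry over. Pictures are saved under pics/ and viewed, and the job is handed in when it is done.

Besides the shell and the picture viewer there is one more tool, called by a JSON object that holds its "name" and its "arguments", one argument or row to a line. apply_moves: Moves the arm, as the interface text tells. Its arguments: {"type":"object","properties":{"motion":{"type":"string"},"grip":{"type":"number"},"squeeze":{"type":"number"}},"required":["motion"]}

```bash
mkdir -p pics; ls; python3 - <<'E'
from bench import arm
import cv2, numpy as np
s=arm.get_state(); print({k:np.round(v,3).tolist() for k,v in s.items()}, arm.tip_reach)
for n in ["scene","top","wrist"]:
    im=arm.camera(n); cv2.imwrite(f"pics/{n}0.png",im[:,:,::-1])
    m=arm.camera_model(n); print(n,{k:np.round(v,4).tolist() for k,v in m.items()})
E
```

```text
pics
{'t': 0.0, 'joint_positions': [1.185, 0.3, 1.522, 0.0, 1.321, -0.067], 'qd': [0.002, 0.001, -0.001, 0.0, 0.001, -0.001], 'tau': [0.001, -53.18, -35.274, 0.071, 0.024, -0.0], 'tool_pos': [0.172, 0.522, 0.222], 'ee_rot': [[0.313, 0.95, -0.0], [0.95, -0.313, -0.001], [-0.001, -0.0, -1.0]], 'contact_force': [0.388, 0.292, -0.35], 'torque': [-0.016, 0.086, 0.007], 'grip_width': 0.094} 0.017
scene {'fx': 418.064, 'fy': 418.064, 'cx': 318.6497, 'cy': 201.0328, 'D': [-0.0509, 0.0, 0.0, 0.0, 0.0], 'extrinsics': [[-0.2219, -0.7731, 0.5941, 1.4374], [0.9751, -0.1786, 0.1318, 0.1623], [0.0043, 0.6086, 0.7935, 1.3901], [0.0, 0.0, 0.0, 1.0]]}
top {'fx': 493.2496, 'fy': 493.2496, 'cx': 325.5385, 'cy': 192.2286, 'D': [-0.0442, 0.0, 0.0, 0.0, 0.0], 'extrinsics': [[-0.001, 0.9933, -0.1156, 0.2968], [-1.0, -0.0014, -0.0036, -0.0216], [-0.0037, 0.1156, 0.9933, 2.0826], [0.0, 0.0, 0.0, 1.0]]}
wrist {'fx': 328.8076, 'fy': 328.8076, 'cx': 317.6801, 'cy': 195.4536, 'D': [-0.0107, 0.0, 0.0, 0.0, 0.0], 'T_tool_cam': [[1.0, -0.0, -0.0008, 0.0003], [-0.0002, -0.969, -0.2469, -0.0716], [-0.0008, 0.2469, -0.969, -0.1629], [0.0, 0.0, 0.0, 1.0]]}
```

View pics/scene0.png

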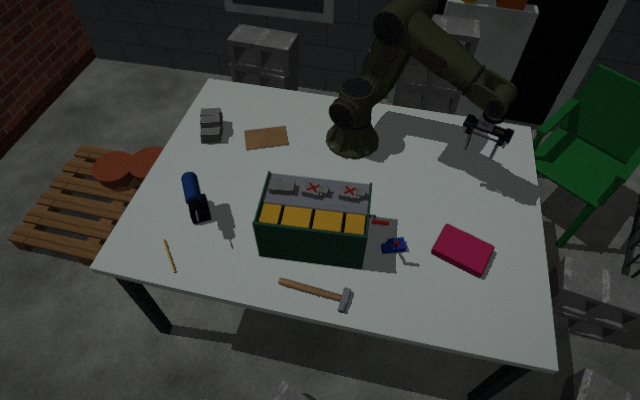

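View pics/top0.png

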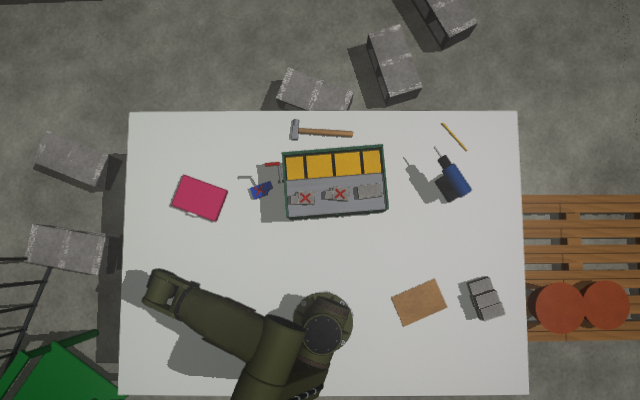

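View pics/wrist0.png

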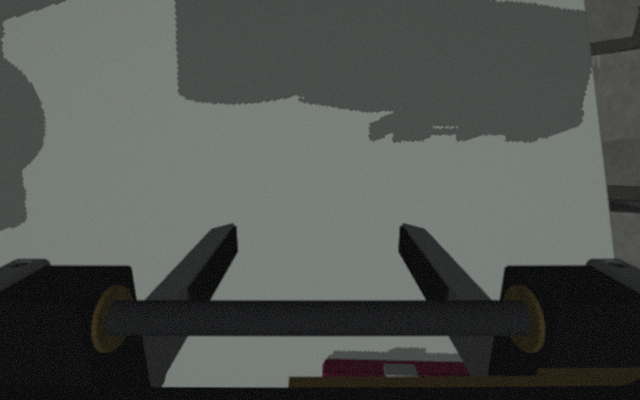

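```bash
python3 - <<'E'
import cv2
a=cv2.imread("pics/top0.png")[135:230,235:400]; cv2.imwrite("pics/topc.png",cv2.resize(a,None,fx=4.8,fy=4.8,interpolation=cv2.INTER_CUBIC))
a=cv2.imread("pics/scene0.png")[165:275,245:415]; cv2.imwrite("pics/scenec.png",cv2.resize(a,None,fx=4.7,fy=4.7,interpolation=cv2.INTER_CUBIC))
E
```

```text
(no output)
```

View pics/topc.png

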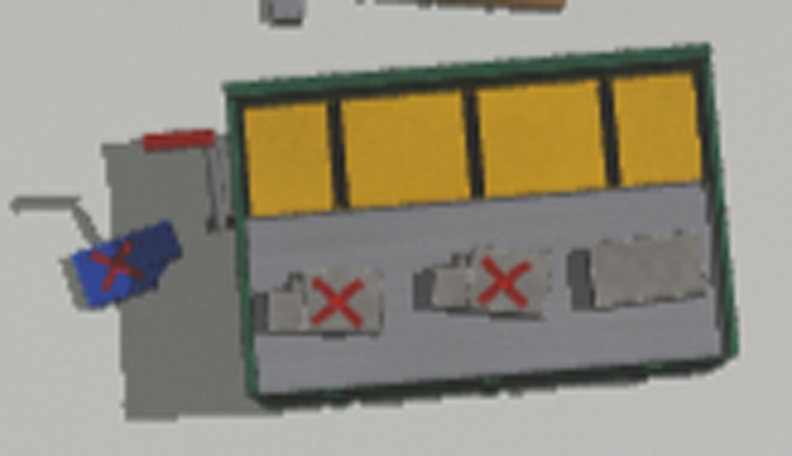

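View pics/scenec.png

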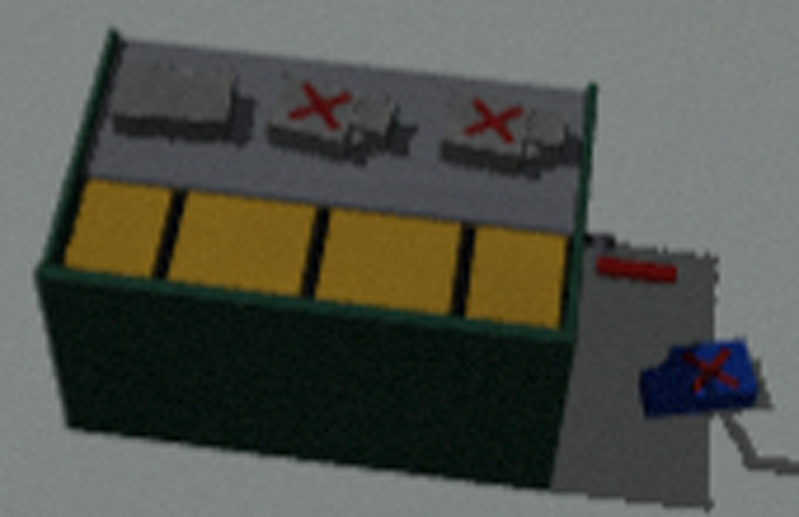

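```bash
cat > h.py <<'E'
import numpy as np, cv2
from scipy.optimize import least_squares
from bench import arm
def model(n,s=None):
    m=arm.camera_model(n)
    K=np.array([[m['fx'],0,m['cx']],[0,m['fy'],m['cy']],[0,0,1]]);D=np.array(m['D'])
    if n=='wrist':
        T=np.eye(4);T[:3,:3]=s['ee_rot'];T[:3,3]=s['tool_pos'];E=T@np.array(m['T_tool_cam'])
    else:E=np.array(m['extrinsics'])
    return K,D,E
def proj(P,M):
    K,D,E=M;W=np.linalg.inv(E@np.diag([1,-1,-1,1.]))
    P=np.asarray(P,float).reshape(-1,3)
    return cv2.projectPoints(P,cv2.Rodrigues(W[:3,:3])[0],W[:3,3],K,D)[0].reshape(-1,2)
def ray(uv,z,M):
    K,D,E=M;p=cv2.undistortPoints(np.asarray(uv,float).reshape(-1,1,2),K,D).reshape(-1,2)
    d=np.c_[p[:,0],-p[:,1],-np.ones(len(p))]@E[:3,:3].T;o=E[:3,3]
    return o+d*((np.asarray(z)-o[2])/d[:,2])[:,None]
def H(p,P):
    P=np.asarray(P,float)/1000;c,s=np.cos(p[2]),np.sin(p[2])
    return P@np.array([[c,-s,0],[s,c,0],[0,0,1]]).T+[p[0],p[1],0]
def toH(p,W):
    c,s=np.cos(p[2]),np.sin(p[2]);d=np.asarray(W)-[p[0],p[1],0]
    return d@np.array([[c,-s,0],[s,c,0],[0,0,1]])*1000
def fit(sets,p0=(0.6,0,0)):
    f=lambda p:np.concatenate([(proj(H(p,P),M)-uv).ravel()*w for P,uv,M,w in sets])
    r=least_squares(f,p0,loss='soft_l1');return r.x,f(r.x).reshape(-1,2)
E
python3 - <<'E'
from h import *
t=np.array([[247,217],[705,183],[228,90],[710,48],[145,140],[213,133],[258,393],[727,358]])/4.8+[235,135]
tp=[[31,183,200],[31,-183,200],[140,196,220],[140,-196,220],[91,260,251],[91,204,251],[-110,188,200],[-110,-188,200]]
s=np.array([[40,272],[572,337],[70,430],[550,490],[92,180],[572,235],[598,265],[676,273]])/4.7+[245,165]
sp=[[140,-196,220],[140,196,220],[140,-196,0],[140,196,0],[32,-183,199],[32,183,199],[91,204,248],[91,260,248]]
for S in ([(tp,t,model('top'),1)],[(sp,s,model('scene'),1)],[(tp,t,model('top'),1),(sp,s,model('scene'),1)]):
    p,r=fit(S);print(np.round(p,4));print(np.round(r,1).tolist())
c=ray(np.array([[337,302],[503,284],[645,270]])/4.8+[235,135],.228,model('top'));print(c,toH(p,c))
E
```

```text
[ 0.5444 -0.0523  0.073 ]
[[0.9, 0.2], [0.0, 0.3], [-0.8, -1.8], [0.4, -0.5], [-0.4, 0.2], [0.3, 0.5], [-0.3, 0.1], [-0.0, 0.1]]
[ 0.5493 -0.0448  0.0792]
[[-0.9, 0.4], [1.5, 1.0], [-0.3, -0.5], [0.3, 0.2], [-0.5, -0.9], [-0.6, -0.3], [0.2, -0.3], [0.5, 0.0]]
[ 0.5465 -0.0483  0.077 ]
[[-0.2, -0.1], [-1.1, -0.4], [-2.0, -2.1], [-0.8, -1.3], [-1.5, -0.1], [-0.9, 0.2], [-1.2, -0.3], [-1.0, -0.7], [-1.7, -0.6], [0.5, 0.2], [-1.0, -1.4], [-0.6, -0.6], [-1.2, -1.7], [-1.4, -1.1], [-0.7, -1.1], [-0.5, -0.7]]
[[ 0.49112221  0.06196146  0.228     ]
 [ 0.50520562 -0.06885341  0.228     ]
 [ 0.51615722 -0.18092125  0.228     ]] [[ -46.71173658  114.2064577   228.        ]
 [ -42.737736    -17.30429981  228.        ]
 [ -40.44345612 -129.88260984  228.        ]]
```

{"name": "apply_moves", "arguments": {
  "motion": "0 0 -50 0 0 -7.5; 0 0 -50 0 0 -7.5; 0 0 -50 0 0 -7.5; 0 0 -50 0 0 0; -36 24 0 0 0 0; -36 24 0 0 0 0; -36 24 0 0 0 0; -36 24 0 0 0 0; -36 24 0 0 0 0; -36 24 0 0 0 0; -36 24 0 0 0 0; -36 24 0 0 0 0"
}}

```text
t: 1.35
tool_pos: [0.3858, 0.2476, 0.4224]
ee_rot: [[-0.074, 0.997, -0.0], [0.997, 0.074, 0.0], [0.0, -0.0, -1.0]]
contact_force: [0.8, 1.5, -0.9]
grip_width: 0.094
```

{"name": "apply_moves", "arguments": {
  "motion": "-36 24 0 0 0 0; -36 24 0 0 0 0; -36 24 0 0 0 0; -36 24 0 0 0 0; -36 24 0 0 0 0; -36 24 0 0 0 0; -36 24 0 0 0 0; -36 24 0 0 0 0; 0 0 0 0 0 0; 0 0 0 0 0 0"
}}

```text
t: 2.35
tool_pos: [0.5981, -0.0243, 0.4215]
ee_rot: [[-0.073, 0.997, -0.002], [0.997, 0.073, 0.0], [0.0, -0.002, -1.0]]
contact_force: [0.3, 0.5, -0.1]
grip_width: 0.0939
```

```bash
python3 - <<'E'
from h import *
s=arm.get_state(); im=arm.camera('wrist'); cv2.imwrite('pics/w1.png',im[:,:,::-1])
import pickle; pickle.dump(s,open('s1.pkl','wb'))
print(s['t'],s['tool_pos'],np.round(s['ee_rot'],4),s['joint_positions'])
E
```

```text
2.35 [ 0.59809837 -0.02429332  0.42147505] [[-7.260e-02  9.974e-01 -1.600e-03]
 [ 9.974e-01  7.260e-02  3.000e-04]
 [ 4.000e-04 -1.600e-03 -1.000e+00]] [-1.01839872e-01  3.67186150e-01  9.83065299e-01  1.51876462e-04
  1.79300781e+00 -1.74528407e+00]
```

View pics/w1.png

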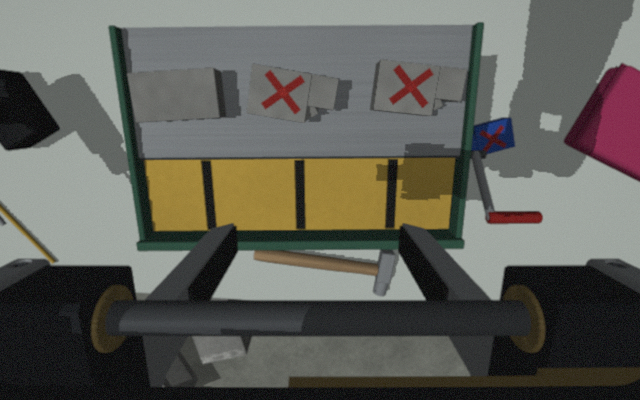

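```bash
python3 - <<'E'
import cv2
a=cv2.imread("pics/w1.png")
cv2.imwrite("pics/w1a.png",cv2.resize(a[10:140,100:300],None,fx=4,fy=4,interpolation=cv2.INTER_CUBIC))
cv2.imwrite("pics/w1b.png",cv2.resize(a[10:140,300:500],None,fx=4,fy=4,interpolation=cv2.INTER_CUBIC))
cv2.imwrite("pics/w1c.png",cv2.resize(a[140:270,380:560],None,fx=4,fy=4,interpolation=cv2.INTER_CUBIC))
E
```

```text
(no output)
```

View pics/w1a.png

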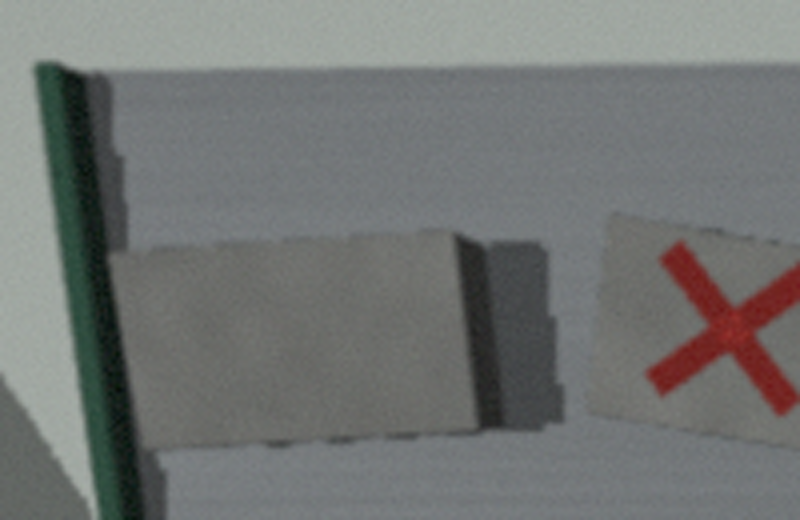

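View pics/w1b.png

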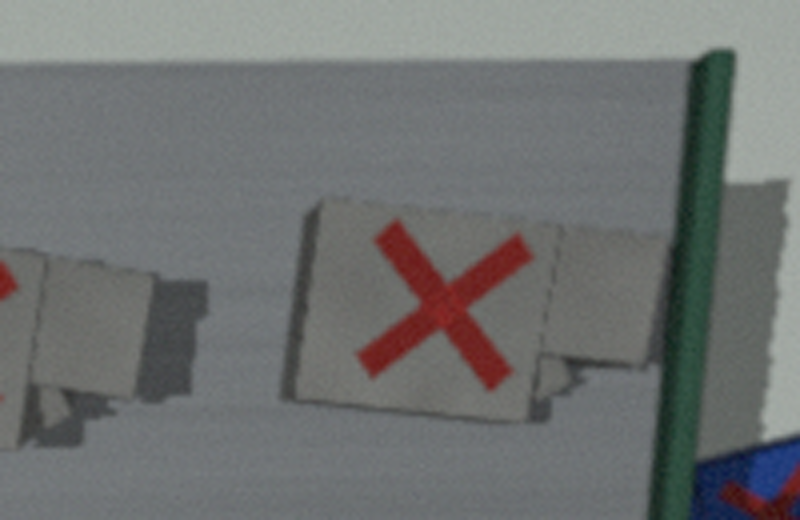

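View pics/w1c.png

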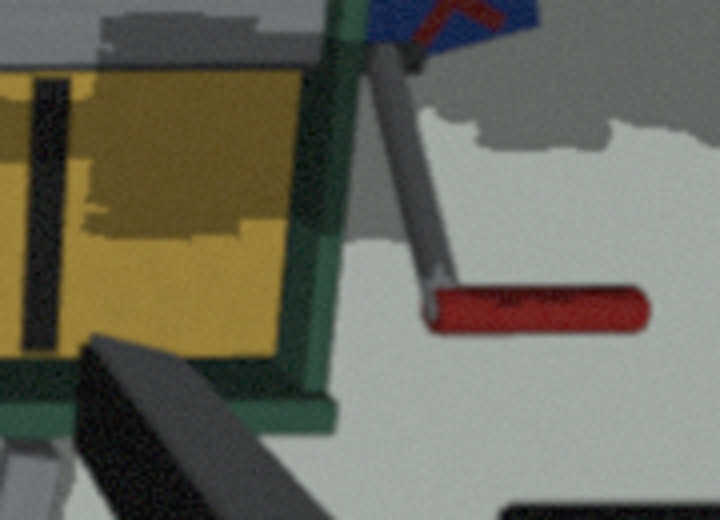

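```bash
python3 - <<'E'
from h import *
import pickle; s=pickle.load(open('s1.pkl','rb')); M=model('wrist',s)
uv=np.array([[109.5,26.5],[483.7,23],[455.7,157.5],[449.2,229.2],[464,248],[144.5,158.5],[153,232],[138.5,250],[487.5,217.8],[542.5,217.3]])
P=[[-110,-196,212],[-110,196,212],[32,183,199],[121,183,199],[140,196,220],[32,-183,199],[121,-183,199],[140,-196,220],[91,204,248],[91,260,248]]
p,r=fit([(P,uv,M,1)]);print(np.round(p,4));print(np.round(r,1).tolist())
np.save('hop.npy',p)
c=ray([[380.5,60],[374.2,110],[467,69.5],[432.5,115],[253,63.3],[247.5,112.5],[338.8,78],[305,121.8],[127,73],[214,68.5],[137,121.5],[219.5,117]],.228,M)
h=toH(p,c);print(np.round(h,1));
print('tool y axis angle in hopper frame deg',np.degrees(np.arctan2(s['ee_rot'][1][1],s['ee_rot'][0][1])-p[2]))
for k in(0,4):
  a,b,cc=h[k],h[k+1],h[k+2]
  print('yaw',np.degrees(np.arctan2(-(cc-a)[0],(cc-a)[1])),'len',np.linalg.norm(cc-a),np.linalg.norm(b-a),'centre',(b+cc)/2)
E
```

```text
[ 0.5494 -0.0482  0.0806]
[[-1.4, -0.8], [1.9, -0.6], [-0.3, -0.2], [-0.6, -0.5], [0.7, 1.7], [0.5, 1.3], [1.7, -1.1], [-0.9, 2.0], [0.6, 0.1], [-2.9, 0.2]]
[[ -71.6   85.3  228. ]
 [ -22.5   80.6  228. ]
 [ -62.1  174.3  228. ]
 [ -17.   142.3  228. ]
 [ -69.5  -44.2  228. ]
 [ -21.   -52.7  228. ]
 [ -54.6   43.1  228. ]
 [ -10.9    7.7  228. ]
 [ -61.5 -174.2  228. ]
 [ -64.9  -84.3  228. ]
 [ -12.8 -170.6  228. ]
 [ -16.6  -82.5  228. ]]
tool y axis angle in hopper frame deg -0.4515247444564927
yaw -6.121260286473876 len 89.4998112088475 49.40497843567691 centre [-42.28482454 127.4510029  228.        ]
yaw -9.669496021028571 len 88.60720168887252 49.25151781369593 centre [-37.77316333  -4.75852066 228.        ]
```

```bash
cat >> h.py <<'E'
def delta(pt,yaw=0):
    """tool-frame mm shift to hopper pt (mm)"""
    p=np.load('hop.npy');s=arm.get_state();R=np.array(s['ee_rot'])
    d=R.T@(H(p,[pt])[0]-s['tool_pos'])*1000
    return np.round(d,1)
def here():
    p=np.load('hop.npy');s=arm.get_state();return np.round(toH(p,[s['tool_pos']])[0],1)
E
python3 -c "
from h import *
print(here(),delta([-95,124,225]),delta([-95,-5,225]))"
```

```text
[ 50.2  20.7 422.2] [ 102.3 -145.8  197.3] [ -26.7 -144.9  197.3]
```

{"name": "apply_moves", "arguments": {
  "motion": "25.6 -36.5 0 0 0 -0.4; 25.6 -36.5 0 0 0 0; 25.6 -36.5 0 0 0 0; 25.5 -36.5 0 0 0 0; 0 0 45 0 0 0; 0 0 45 0 0 0; 0 0 45 0 0 0; 0 0 32 0 0 0; 0 0 15 0 0 0; 0 0 15 0 0 0; 0 0 0 0 0 0; 0 0 0 0 0 0",
  "grip": 0,
  "squeeze": 30
}}

```text
t: 3.6
tool_pos: [0.444, 0.0672, 0.2264]
ee_rot: [[-0.082, 0.997, 0.001], [0.997, 0.082, 0.0], [0.0, 0.001, -1.0]]
contact_force: [0.9, -0.1, 0.3]
grip_width: 0.0471
```

```bash
python3 - <<'E'
from h import *
print(here(),delta([39,124,225]),arm.get_state()['t'])
im=arm.camera('wrist'); cv2.imwrite('pics/w2.png',im[:,:,::-1])
E
```

```text
[-95.7 123.5 226.4] [  0.3 134.7   1.5] 3.6
```

View pics/w2.png

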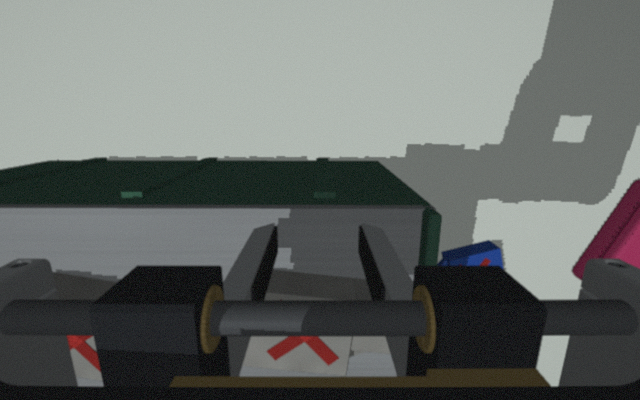

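{"name": "apply_moves", "arguments": {
  "motion": "0 8 0 0 0 0; 0 8 0 0 0 0; 0 8 0 0 0 0; 0 8 0 0 0 0; 0 8 0 0 0 0; 0 8 0 0 0 0; 0 8 0 0 0 0; 0 8 0 0 0 0; 0 8 0 0 0 0; 0 8 0 0 0 0; 0 8 0 0 0 0; 0 8 0 0 0 0"
}}

```text
t: 4.85
tool_pos: [0.5406, 0.0745, 0.2255]
ee_rot: [[-0.081, 0.997, -0.0], [0.997, 0.081, -0.0], [-0.0, -0.0, -1.0]]
contact_force: [-1.7, 0.7, 0.2]
grip_width: 0.047
```

```bash
python3 - <<'E'
from h import *
print(here(),delta([39,124,225]),arm.get_state()['t'])
im=arm.camera('wrist'); cv2.imwrite('pics/w3.png',im[:,:,::-1])
im=arm.camera('scene')[140:290,220:440]; cv2.imwrite('pics/s3.png',cv2.resize(im[:,:,::-1],None,fx=3.6,fy=3.6,interpolation=cv2.INTER_CUBIC))
E
```

```text
[  1.1 123.  225.5] [ 1.  37.9  0.5] 4.85
```

View pics/s3.png

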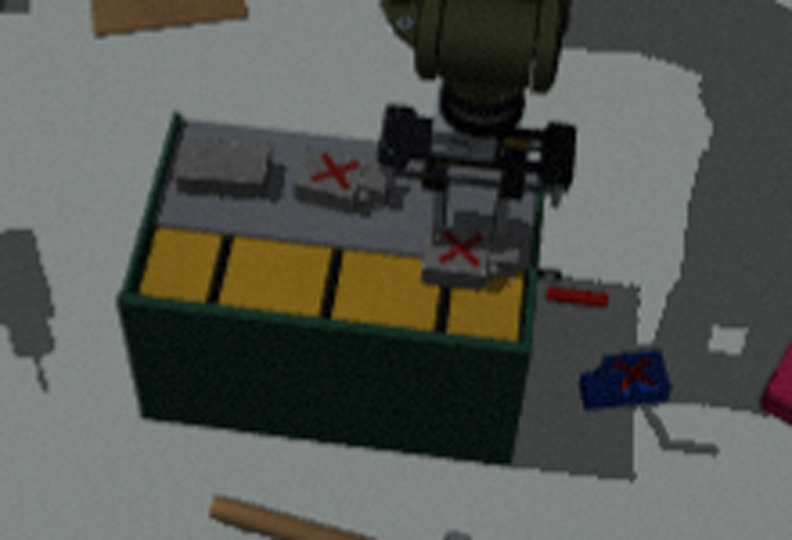

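View pics/w3.png

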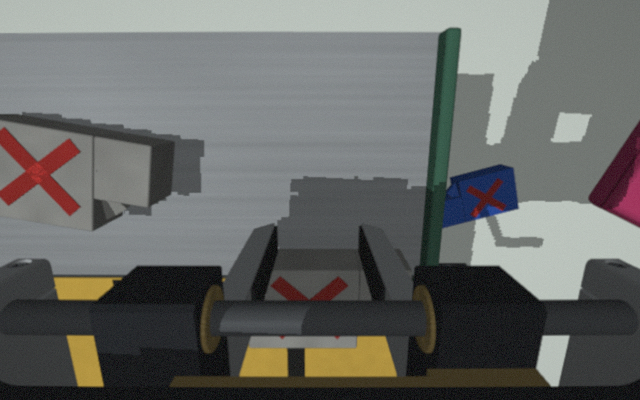

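{"name": "apply_moves", "arguments": {
  "motion": "0 8 0 0 0 0; 0 8 0 0 0 0; 0 8 0 0 0 0; 0 8 0 0 0 0; 0 7 0 0 0 0; 0 0 0 0 0 0; 0 -15 0 0 0 0; 0 -15 -30 0 0 0; 0 0 -40 0 0 0; 0 0 0 0 0 0"
}}

```text
t: 5.95
tool_pos: [0.5499, 0.0752, 0.3009]
ee_rot: [[-0.081, 0.997, 0.009], [0.997, 0.081, 0.001], [-0.0, 0.009, -1.0]]
contact_force: [-0.2, 0.0, 0.3]
grip_width: 0.0471
```

```bash
python3 - <<'E'
from h import *
print(here(),delta([-96,-5,225]),arm.get_state()['t'])
E
```

```text
[ 10.5 123.  300.9] [-127.9 -107.2   75. ] 5.95
```

{"name": "apply_moves", "arguments": {
  "motion": "-32 -26.5 0 0 0 0; -32 -27 0 0 0 0; -32 -27 0 0 0 0; -32 -27 0 0 0 0; 0 0 0 0 0 0; 0 0 25 0 0 0; 0 0 25 0 0 0; 0 0 25 0 0 0; 0 0 0 0 0 0"
}}

```text
t: 6.85
tool_pos: [0.4522, -0.0607, 0.2188]
ee_rot: [[-0.081, 0.997, -0.001], [0.997, 0.081, 0.0], [0.0, -0.001, -1.0]]
contact_force: [-0.2, -0.3, 1.0]
grip_width: 0.0469
```

```bash
python3 - <<'E'
from h import *
print(here(),delta([40,-5,225]),arm.get_state()['t'])
im=arm.camera('wrist'); cv2.imwrite('pics/w4.png',im[:,:,::-1])
E
```

```text
[-97.8  -4.6 218.8] [ -0.5 137.8  -6.3] 6.85
```

View pics/w4.png

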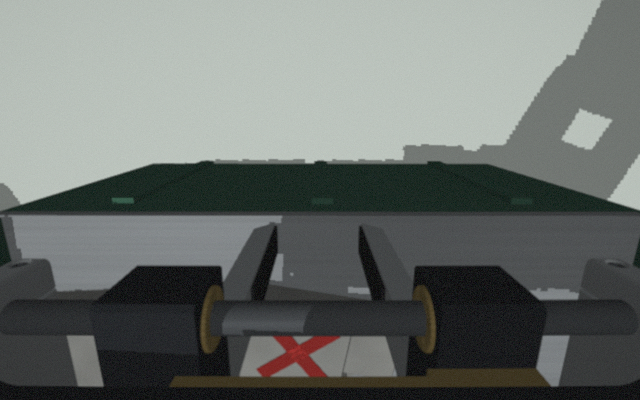

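{"name": "apply_moves", "arguments": {
  "motion": "0 0 -6 0 0 0; 0 8 0 0 0 0; 0 8 0 0 0 0; 0 8 0 0 0 0; 0 8 0 0 0 0; 0 8 0 0 0 0; 0 8 0 0 0 0; 0 8 0 0 0 0; 0 8 0 0 0 0; 0 8 0 0 0 0; 0 8 0 0 0 0; 0 8 0 0 0 0"
}}

```text
t: 8.1
tool_pos: [0.5404, -0.054, 0.2265]
ee_rot: [[-0.081, 0.997, -0.0], [0.997, 0.081, 0.0], [0.0, -0.0, -1.0]]
contact_force: [-2.0, 0.7, 1.5]
grip_width: 0.0469
```

{"name": "apply_moves", "arguments": {
  "motion": "0 8 0 0 0 0; 0 8 0 0 0 0; 0 8 0 0 0 0; 0 8 0 0 0 0; 0 8 0 0 0 0; 0 8 0 0 0 0; 0 0 0 0 0 0"
}}

```text
t: 8.8
tool_pos: [0.5884, -0.0501, 0.2262]
ee_rot: [[-0.081, 0.997, 0.0], [0.997, 0.081, 0.0], [0.0, 0.0, -1.0]]
contact_force: [0.4, -0.3, -0.2]
grip_width: 0.0472
```

```bash
python3 - <<'E'
from h import *
print(here(),delta([41,-5,225]),arm.get_state()['t'])
im=arm.camera('wrist'); cv2.imwrite('pics/w5.png',im[:,:,::-1])
im=arm.camera('scene')[140:290,220:440]; cv2.imwrite('pics/s5.png',cv2.resize(im[:,:,::-1],None,fx=3.6,fy=3.6,interpolation=cv2.INTER_CUBIC))
E
```

```text
[ 38.8  -5.  226.2] [-0.   2.2  1.2] 8.8
```

View pics/s5.png

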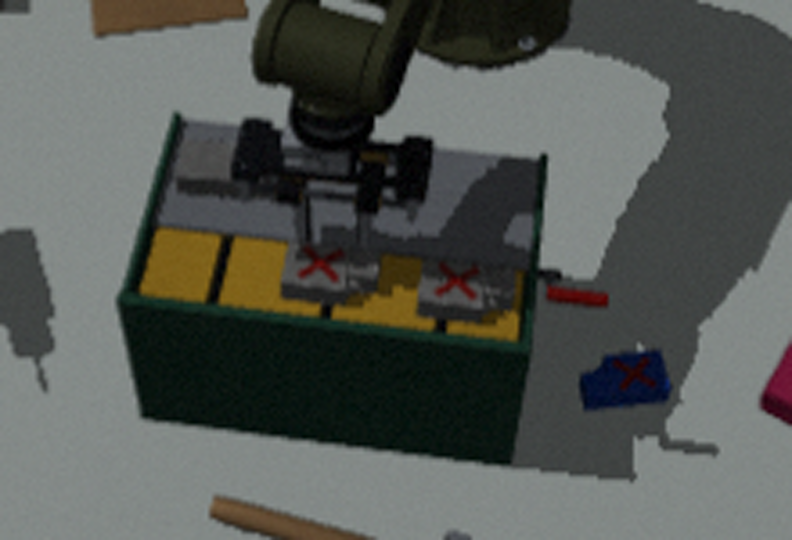

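View pics/w5.png

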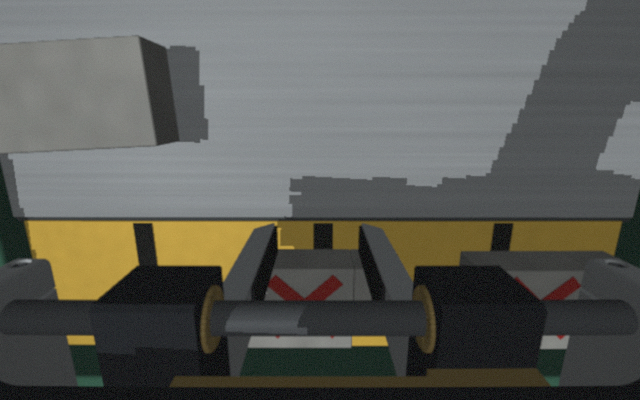

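{"name": "apply_moves", "arguments": {
  "motion": "0 -15 0 0 0 0; 0 0 -40 0 0 0; 0 0 -40 0 0 0; 0 0 -20 0 0 0; 40 11 0 0 0 0; 40 11 0 0 0 0; 40 11 0 0 0 0; 40 11 0 0 0 0; 40 11 0 0 0 0; 37 11 0 0 0 0; 0 0 0 0 0 0; 0 0 0 0 0 0",
  "grip": -1
}}

```text
t: 10.1
tool_pos: [0.6191, 0.1905, 0.3262]
ee_rot: [[-0.082, 0.997, -0.0], [0.997, 0.082, -0.0], [-0.0, -0.0, -1.0]]
contact_force: [-0.5, -0.8, 0.4]
grip_width: 0.0004
```

```bash
python3 - <<'E'
from h import *
print(here(),delta([91,232,285]),arm.get_state()['t'],arm.get_state()['joint_positions'])
s=arm.get_state();import pickle; pickle.dump(s,open('s6.pkl','wb'))
im=arm.camera('wrist'); cv2.imwrite('pics/w6.png',im[:,:,::-1])
p=np.load('hop.npy');print(proj(H(p,[[91,204,248],[91,260,248]]),model('wrist',s)))
E
```

```text
[ 88.8 232.3 326.2] [-0.3  2.3 41.2] 10.1 [ 2.42052589e-01  4.85051164e-01  1.03166292e+00 -1.89707077e-04
  1.62524202e+00 -1.41079556e+00]
[[279.94921301 210.8216126 ]
 [353.06399826 210.93596893]]
```

View pics/w6.png

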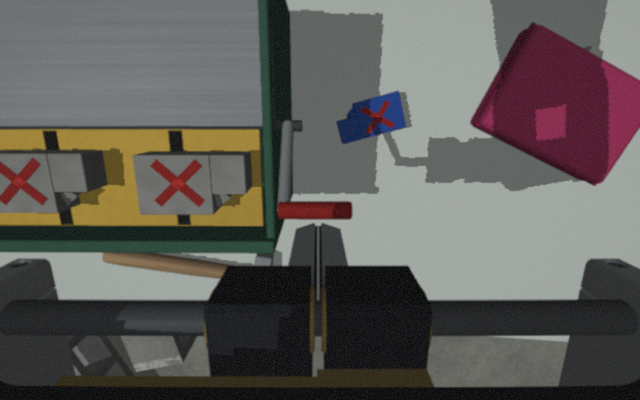

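{"name": "apply_moves", "arguments": {
  "motion": "0 2 30 0 0 0; 0 2 20 0 0 0; 0 3 11 0 0 0; 0 4 7 0 0 0; 0 4 8 0 0 0; 0 2.4 6.4 0 0 0; 0 2 7.6 0 0 0; 0 1 8 0 0 0; 0 0.4 8 0 0 0; 0 -0.4 8 0 0 0; 0 -0.9 6 0 0 0; 0 -1.2 6 0 0 0"
}}

```text
t: 11.35
tool_pos: [0.6392, 0.1907, 0.203]
ee_rot: [[-0.079, 0.997, 0.006], [0.997, 0.079, 0.001], [0.001, 0.006, -1.0]]
contact_force: [7.0, 0.8, 11.3]
grip_width: 0.0003
```

```bash
python3 - <<'E'
from h import *
print(here(),arm.get_state()['t'],arm.get_state()['contact_force'])
im=arm.camera('wrist'); cv2.imwrite('pics/w7.png',im[:,:,::-1])
E
```

```text
[108.7 230.9 203. ] 11.35 [ 6.95781068  0.79737532 11.33186247]
```

View pics/w7.png

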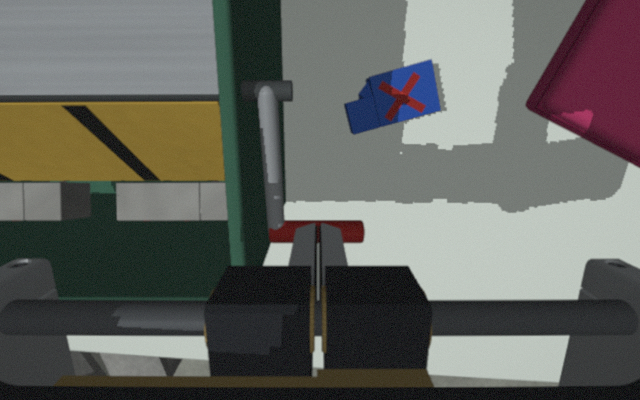

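{"name": "apply_moves", "arguments": {
  "motion": "0 -1.5 5 0 0 0; 0 -1.5 4 0 0 0; 0 -1 4 0 0 0; 0 0 0 0 0 0; 0 0 0 0 0 0; 0 0 0 0 0 0; 0 0 0 0 0 0; 0 0 0 0 0 0; 0 0 0 0 0 0; 0 0 0 0 0 0"
}}

```text
t: 12.4
tool_pos: [0.6356, 0.1904, 0.1911]
ee_rot: [[-0.079, 0.997, 0.008], [0.997, 0.079, 0.002], [0.001, 0.008, -1.0]]
contact_force: [6.7, 0.3, 12.5]
grip_width: 0.0006
```

```bash
python3 - <<'E'
from h import *
print(here(),arm.get_state()['t'],arm.get_state()['contact_force'])
im=arm.camera('wrist'); cv2.imwrite('pics/w8.png',im[:,:,::-1])
im=arm.camera('top')[135:230,235:400]; cv2.imwrite('pics/t8.png',cv2.resize(im[:,:,::-1],None,fx=4.8,fy=4.8,interpolation=cv2.INTER_CUBIC))
E
```

```text
[105.2 230.9 191.1] 12.4 [ 6.69254383  0.27620378 12.53828589]
```

View pics/w8.png

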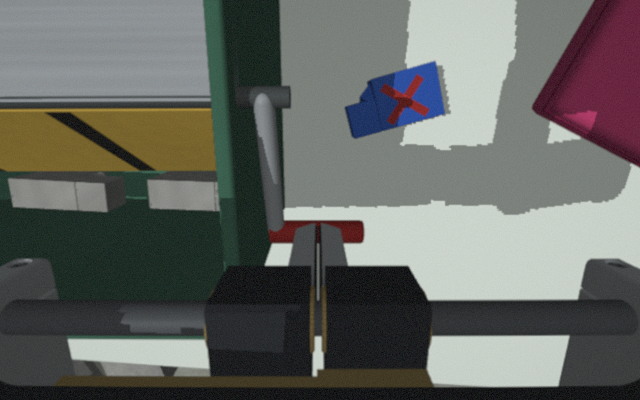

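View pics/t8.png

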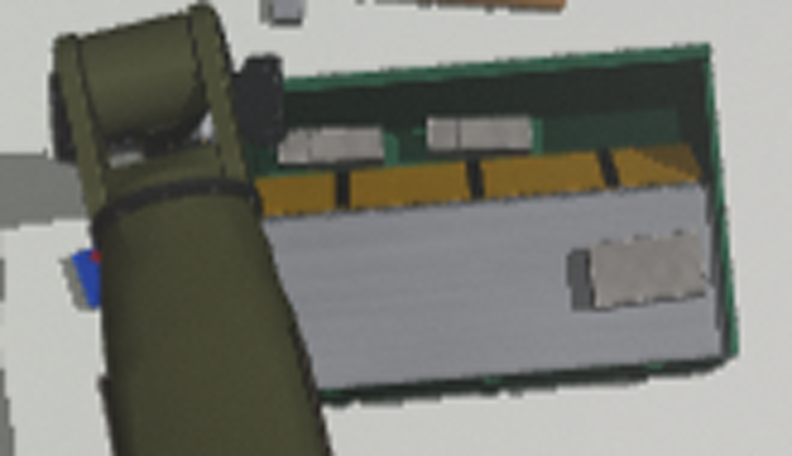

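```bash
python3 - <<'E'
from h import *
s=arm.get_state();p=np.load('hop.npy');Mw=model('wrist',s);Mt=model('top')
for z in (.01,.05,.08,.12,.16,.2):
    w=toH(p,ray([[148,180],[148,208],[10,177],[110,184]],z,Mw)); t=toH(p,ray(np.array([[384,127],[384,160],[532,118],[428,118]])/4.8+[235,135],z,Mt))
    print(z,np.round(w[:,:2]).tolist(),np.round(t[:,:2]).tolist())
im=arm.camera('wrist')[90:250,0:240]; cv2.imwrite('pics/w9.png',cv2.resize(np.clip(im[:,:,::-1].astype(float)*1.5,0,255).astype(np.uint8),None,fx=3.3,fy=3.3,interpolation=cv2.INTER_CUBIC))
E
```

```text
0.01 [[106.0, 50.0], [137.0, 46.0], [102.0, -98.0], [110.0, 9.0]] [[127.0, 69.0], [97.0, 71.0], [124.0, -63.0], [132.0, 29.0]]
0.05 [[97.0, 71.0], [125.0, 68.0], [94.0, -60.0], [101.0, 35.0]] [[119.0, 68.0], [90.0, 71.0], [117.0, -61.0], [124.0, 30.0]]
0.08 [[91.0, 87.0], [116.0, 84.0], [88.0, -31.0], [94.0, 54.0]] [[114.0, 68.0], [85.0, 70.0], [111.0, -59.0], [119.0, 30.0]]
0.12 [[82.0, 108.0], [104.0, 105.0], [80.0, 7.0], [85.0, 80.0]] [[107.0, 68.0], [79.0, 70.0], [104.0, -57.0], [111.0, 30.0]]
0.16 [[74.0, 129.0], [91.0, 127.0], [72.0, 46.0], [76.0, 106.0]] [[99.0, 67.0], [72.0, 69.0], [97.0, -55.0], [104.0, 31.0]]
0.2 [[65.0, 150.0], [79.0, 149.0], [64.0, 84.0], [67.0, 132.0]] [[92.0, 67.0], [65.0, 69.0], [90.0, -53.0], [97.0, 31.0]]
```

View pics/w9.png

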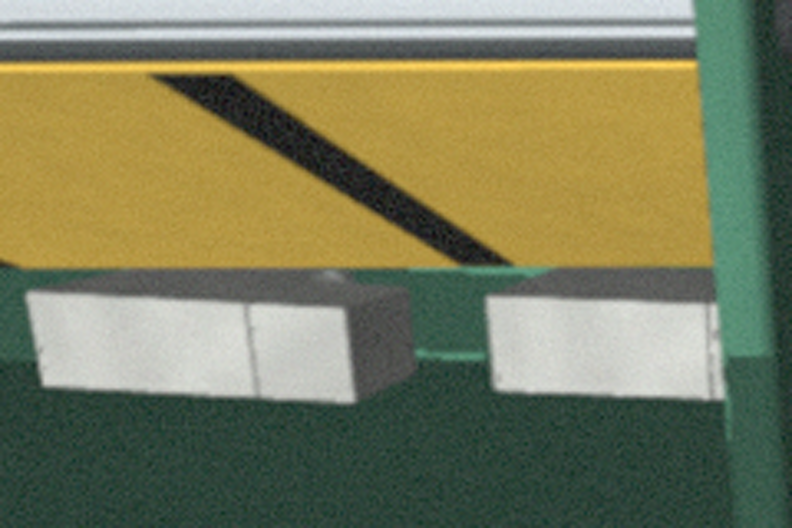

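{"name": "apply_moves", "arguments": {
  "motion": "0 1 -6 0 0 0; 0 1.5 -7 0 0 0; 0 1 -8 0 0 0; 0 0.5 -8 0 0 0; 0 0 -8 0 0 0; 0 -1 -8 0 0 0; 0 -2 -8 0 0 0; 0 -3 -8 0 0 0; 0 -3 -8 0 0 0; 0 -4 -8 0 0 0; 0 -3 -8 0 0 0; 0 0 -15 0 0 0"
}}

```text
t: 13.75
tool_pos: [0.6213, 0.1893, 0.288]
ee_rot: [[-0.08, 0.997, -0.0], [0.997, 0.08, -0.0], [-0.0, -0.0, -1.0]]
contact_force: [1.5, 0.6, 0.2]
grip_width: 0.0001
```

{"name": "apply_moves", "arguments": {
  "motion": "0 0 -30 0 0 0; 0 0 -40 0 0 0; 0 -40 -20 0 0 0; 0 -40 0 0 0 0; 0 -40 0 0 0 0; 0 0 0 0 0 0; 0 0 0 0 0 0; 0 0 0 0 0 0; 0 0 0 0 0 0; 0 0 0 0 0 0"
}}

```text
t: 14.75
tool_pos: [0.5027, 0.1806, 0.377]
ee_rot: [[-0.08, 0.997, -0.001], [0.997, 0.08, -0.0], [-0.0, -0.001, -1.0]]
contact_force: [0.1, 0.1, 0.4]
grip_width: 0.0001
```

```bash
python3 - <<'E'
from h import *
s=arm.get_state();print(here(),s['t'],s['contact_force'])
im=arm.camera('wrist'); cv2.imwrite('pics/w10.png',im[:,:,::-1])
p=np.load('hop.npy');print(proj(H(p,[[91,204,248],[91,260,248],[121,183,199],[32,183,199]]),model('wrist',s)))
im=arm.camera('scene')[140:290,150:510]; cv2.imwrite('pics/s10.png',cv2.resize(im[:,:,::-1],None,fx=2.2,fy=2.2,interpolation=cv2.INTER_CUBIC))
a=arm.camera('top')
cv2.imwrite('pics/t10.png',cv2.resize(a[110:230,160:480,::-1],None,fx=2.5,fy=2.5,interpolation=cv2.INTER_CUBIC))
b=cv2.imread('pics/top0.png')[:,:,::-1]
d=np.abs(a.astype(int)-b).max(2)
for n,(r0,r1,c0,c1) in dict(sound=(182,200,354,385),case=(172,224,168,230),drill=(144,204,434,474)).items(): print(n,(d[r0:r1,c0:c1]>40).sum())
E
```

```text
[-28.1 231.8 377. ] 14.75 [0.05629049 0.0924657  0.39773936]
[[289.39113436 307.58729253]
 [345.14655064 307.58472293]
 [275.48517257 306.09809513]
 [272.90061151 234.74957075]]
sound 0
case 979
drill 0
```

View pics/w10.png

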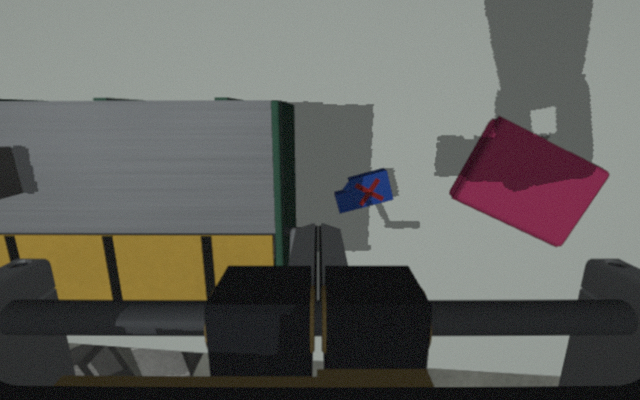

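View pics/s10.png

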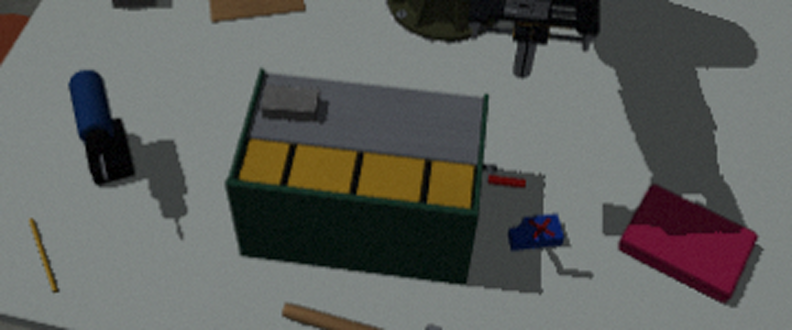

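View pics/t10.png

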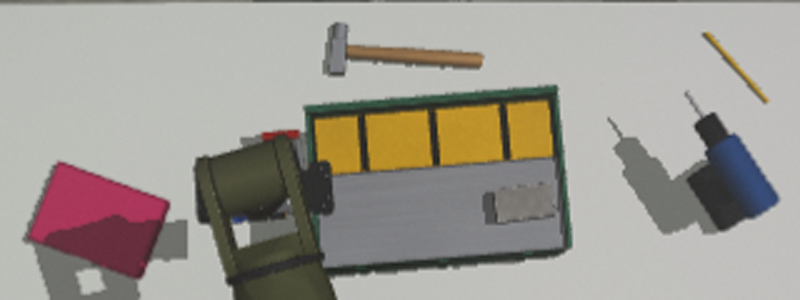

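```bash
python3 -c "
from bench import arm
print(arm.sign_off())"
```

```text
the job is handed in; nothing more can be done
None
```

I pushed both marked bricks from behind onto the yellow flap. I then held the lever down, with the flap at about 1.0 rad or a little more, for about 1 s until both had dropped through. After that I eased the lever back up and moved the arm clear. I handed in at about 15 s of the 56 s allowed.

**Last checks:**
- **Rejects:** with the flap open, both bricks were visible standing on edge in the bin. Rough triangulation from two cameras put their top edges about 50–60 mm above the table, which fits lying on the floor. They can't be seen now that the flap is shut.
- **Flap and lever:** the flap looks level, and the lever bar is back at its starting pixels in the scene picture.
- **Sound brick and drill:** neither area changed in the top picture since the start.
- **Screw case:** the pixel check did flag a change here (979 pixels). The pictures show the arm's shadow falling across it with the outline looking in place, and nothing touched it.
- **Robot:** it was clear of everything, with a contact force of about 0.4 N.

**Disagreements:** the fixed cameras placed the hopper 5–7 mm apart from each other, so I worked from a wrist-camera fit, which had up to about 3 pixels of error. Before the second push, the fingertips went about 6 mm lower than I wanted, roughly 2 mm above the deck. I raised them before pushing.

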